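# Clip the sole board and smooth down its strip

## Task

Push the wide spring clip along the bench, without lifting it, onto the tab that sticks out of the black sole board until the tab is fully home in its mouth, centred and square. Then take the wooden smoothing block, lay it lengthwise on the board's raised foam-backed strip at the end on the tab's side, press it down so that the foam gives a little, and sweep it gently along to the other end in one steady stroke, keeping the pressure on. Finally stand the block upright back on the bench, with the clip still home and everything else left where it was.

Things in the scene. Friction and masses are not known exactly. Their poses are not given: they have to be found in the camera images.
- panel: fixed black board, 8 mm thick, top 20 mm above the bench, on a riser (x -50 to 60, y -100 to 100 mm). Origin on the bench under the strip's centre; x points away from the robot, y to its left. The board spans x -65 to 60, y -120 to 120 mm; its 50 mm wide tab, free beneath, reaches on to x = -105 at y = 55 mm
- tab (a point): middle of the tab's free front edge, at mid-thickness (16 mm above the bench); axes as the panel's, so the clip is pushed on along +x
- strip: cork strip 24 mm (x) x 200 mm (y) x 5 mm on grey foam, lying along the board's y. Origin at the centre of its underside, 26 mm above the bench; top 31 mm above the bench, springs down at most 6 mm, about 1 mm for each 1.5 N. The tab is on the side of its +y end
- clip: wide steel spring clip, 111 x 60 x 30 mm, 170 g. Origin on its underside, midway across; mouth opens to +x. Back wall 60 wide, 30 high, x -12 to +2 mm (the tab's edge meets its front face when home). Lower plate 11 mm thick, to x = 38. Behind the wall a waist 24 wide, 26 high, then a T tail 44 wide at x -54 to -46 mm: fingers astride the waist can push on the wall or pull on the tail
- clip_jaw (a joint): opening of the clip's sprung upper jaw, rad: 0 shut, about 0.2 when it grips the tab. The jaw, 56 mm wide, presses down at clip x = 26 mm; its upturned lip ends at x = 57, 27 mm high, so it rides up over the tab's edge when pushed; that takes about 10 N
- block: plain light wooden smoothing block 64 (x) x 28 (y) x 44 mm high, about 110 g. Origin at the centre of its underside
- tin: bystander: closed metal tin, 48 mm across, 45 mm high, beside the tab; origin at the centre of its underside
- spool: bystander: wooden spool, 44 mm across, 50 mm high, on the other side of the tab; origin at the centre of its underside
- tape: bystander: roll of tape lying flat, 90 mm across, 24 mm high; origin at the centre of its underside
- hammer: bystander: hammer 270 mm long, lying along its x; origin under its middle
- jar: bystander: amber glass jar, 60 mm across, 85 mm high; origin at the centre of its underside
- small_clip: bystander: small dark paper clip 49 x 26 x 16 mm, not the one to use; origin under its middle
- screwdriver: bystander: screwdriver 200 mm long, lying along its x; origin under its middle
Things that resemble listed ones, but are neither listed nor needed, are in the scene too. Several things have the shape of the clip; the one meant has the colours described above.

How it is judged (in metres and radians):
On the way, in this order (a step that is already met when the one before it is completed fails the run):
1. the clip grips the tab, fully home, centred and square (x of clip in the frame of tab between -0.014 and 0.004 m and y of clip in the frame of tab between -0.018 and 0.018 m and angle between the x axis of clip and the x axis of tab, either way round below 0.2 rad and value of joint clip_jaw above 0.1 rad and contact force between clip and panel above 2 N), for 0.2 s.
2. the block, lying along the strip, presses on its tab-side end (contact force between block and strip above 2.5 N and x of block in the frame of strip between -0.014 and 0.014 m and angle between the x axis of block and the y axis of strip, either way round below 0.3 rad and y of block in the frame of strip above 0.045 m).
3. still pressing, it passes a quarter of the way (contact force between block and strip above 2.5 N and x of block in the frame of strip between -0.014 and 0.014 m and angle between the x axis of block and the y axis of strip, either way round below 0.3 rad and y of block in the frame of strip between 0.011 and 0.039 m).
4. still pressing, it passes the middle (contact force between block and strip above 2.5 N and x of block in the frame of strip between -0.014 and 0.014 m and angle between the x axis of block and the y axis of strip, either way round below 0.3 rad and y of block in the frame of strip between -0.01 and 0.01 m).
5. still pressing, it passes three quarters (contact force between block and strip above 2.5 N and x of block in the frame of strip between -0.014 and 0.014 m and angle between the x axis of block and the y axis of strip, either way round below 0.3 rad and y of block in the frame of strip between -0.039 and -0.011 m).
6. still pressing, it reaches the other end (contact force between block and strip above 2.5 N and x of block in the frame of strip between -0.014 and 0.014 m and angle between the x axis of block and the y axis of strip, either way round below 0.3 rad and y of block in the frame of strip below -0.045 m).
At the end, for the whole second after the job is handed in: The clip grips the tab (jaw held open by it): its back wall within about 12 mm of the tab's edge, its middle within 18 mm of the tab's, square to it within 0.2 rad; the block stands upright on the bench (not on the board), released and still (all of step 1 and height (world z) of block below 0.006 m and angle between block's own z axis and vertical below 0.15 rad and linear speed of each of block, clip below 0.02 m/s); the robot touches nothing.
It fails at once if the clip is lifted off the bench (30 mm or more) (height (world z) of clip above 0.03 m).
It fails at once if the block is pressed on the strip with more than 25 N (contact force between block and strip above 25 N).
It fails at once if a bystander is moved by more than 25 mm (distance of any of tin, spool, tape, hammer, jar, small_clip, screwdriver from where it was at the start of the episode above 0.025 m).
It also fails if it takes over 72 s, if anything falls off the work surface, if the arm or the gripper's body presses on something with over 40 N, if the wrist force passes 120 N, or if a joint passes its speed limit or range.

## Robot

A 6-joint arm with a two-finger parallel gripper is mounted at the origin on the work surface. World frame = base frame: x ahead of the robot, y to its left, z up, the work surface at z = 0. Lengths are in m, angles in degrees, forces in N, time in s.
With the tool pointing down it reaches from about 0.325 to 0.85 m from the base axis. Payload 15.5 kg.
Tool frame: the origin (TCP) lies at the very end of the fingers, on their centre line; the grasp point (between the pads) lies arm.grip_depth behind it (arm.grip_depth is the distance from the TCP to the grasp point, in m); z points along the fingers, y is the line along which they close (so a half turn about z gives the same grasp; the last joint's range is limited). The gripper opens to 91 mm and grips with 3 to 60 N. Pads are 32 mm wide; open, the fingers measure 118 mm over their backs; the gripper's body (76 mm by 178 mm) begins 60 mm behind the grasp point.
Start: joints at [-77.493, 28.281, 77.091, -0, 74.628, -5.472], TCP at [0.193, -0.594, 0.214] pointing down, gripper open.
Joint ranges: [-166.48, 166.48], [-47.26, 123.95], [12.59, 153.08], [-70.14, 250.14], [6.76, 159.57], [-176.63, 176.63]. Speed limits (degrees/s): [108.29, 108.29, 147.25, 172.46, 172.46, 172.46].

## Interface

Orientations are given as a 3x3 rotation matrix whose columns are the frame's x, y, z axes.
In Python, from rig import arm gives the robot as it stands. Calls block until the motion is done:
- arm.move_to(position, orientation): joint-space move of the TCP to a pose.
- arm.move_l(position, orientation=None, feed=0.15): straight line of the TCP; orientation=None keeps the orientation; feed is the mean speed in m/s.
- arm.move_joints(angles): joint-space move.
- arm.grip(opening): finger opening in m; the grip force is fixed at half the most; returns when the fingers have stopped.
- arm.sleep(seconds).
- arm.solve_ik(position, orientation): joint angles nearest the present ones, or None.
- arm.snapshot(name): name is "scene" or "top" or "wrist"; returns the picture (420x560x3 uint8, red, green, blue); there is no depth.
- arm.get_calibration(name): a dict with "intrinsics" (3x3 intrinsics, pixels), "cam_to_world" (4x4, takes a point from camera to world coordinates). Camera axes: x right, y down, z forward; pixel columns grow to the right and rows downward; lengths in m; the calibration is good to about 2 mm. A picture is of the moment at which its call begins: read the wrist's pose just before it. get_calibration takes no time and is no camera call; for the wrist camera it gives the pose at the moment of the call.
A pose or a line that the arm cannot do raises arm.Unreachable and nothing moves.
- arm.sign_off(): hands the job in; it is judged then, once.
Readings, each from a call of its own:
- arm.current_t(): time.
- arm.current_joint_positions(): joint angles.
- arm.current_dq(): joint speeds.
- arm.current_tau(): joint torques, N m.
- arm.current_ee_pos(): TCP position.
- arm.current_tool_rot(): TCP orientation.
- arm.current_force(): force on the tool from outside, world axes, zero at the start.
- arm.current_torque(): the same for the moment, N m.
- arm.current_width(): finger opening in m.
- arm.current_grasp_force(): force on a finger pad.
Only numpy, scipy, OpenCV 4.12 (cv2) and the standard library are available. Lean on these libraries where they do the work, as an engineer would, in place of code of your own. Each camera call takes 0.05 s, during which the arm holds its last target. There are 200 camera calls.

## Working session

There is one attempt and no reset: what is moved stays moved. The work goes in short steps, each a Python script; the robot and the scene stay as the last script left them, time stands still between calls to the robot, and variables do not carry over. Pictures are saved under pics/ and viewed, at most 10 in all, crops included, and the job is handed in when it is done.

```bash
ls; mkdir -p pics; python3 - <<'E'
from rig import arm
import cv2,numpy as np
for n in ("top","scene"):
    im=arm.snapshot(n); cv2.imwrite(f"pics/{n}0.png",im[:,:,::-1]); c=arm.get_calibration(n)
    np.save(f"pics/{n}0.npy",im);print(n,np.round(c["intrinsics"],1).tolist(),np.round(c["cam_to_world"],3).tolist())
print(arm.grip_depth)
E
python3 -c "
import cv2
a=cv2.imread('pics/top0.png');cv2.imwrite('pics/top0b.png',cv2.resize(a,(800,600),interpolation=cv2.INTER_CUBIC))"
```

```text
pics
top [[406.6, 0.0, 279.9], [0.0, 406.6, 207.7], [0.0, 0.0, 1.0]] [[0.014, -0.996, 0.084, 0.421], [-1.0, -0.015, -0.001, -0.008], [0.002, -0.084, -0.997, 0.975], [0.0, 0.0, 0.0, 1.0]]
scene [[420.2, 0.0, 271.8], [0.0, 420.2, 207.5], [0.0, 0.0, 1.0]] [[0.308, 0.522, -0.795, 1.258], [0.951, -0.171, 0.257, -0.276], [-0.002, -0.836, -0.549, 0.61], [0.0, 0.0, 0.0, 1.0]]
0.0188
```

View pics/top0b.png

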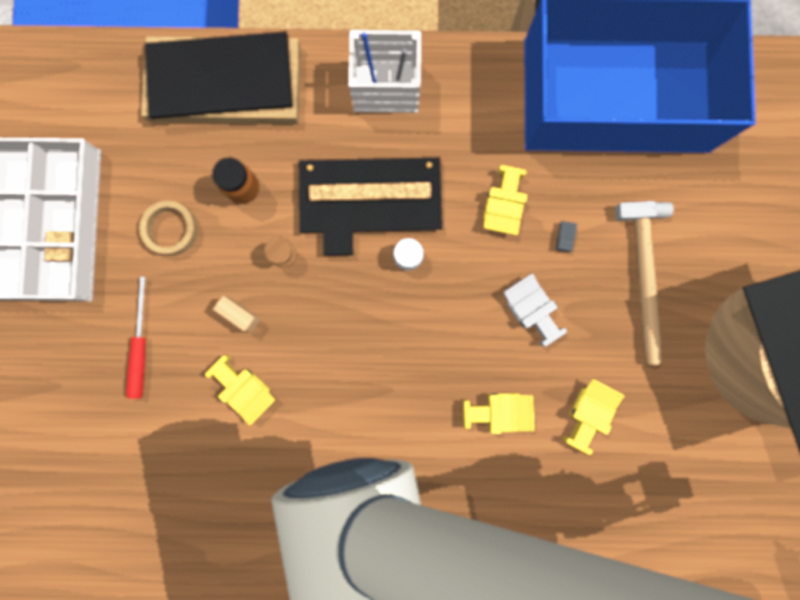

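View pics/scene0.png

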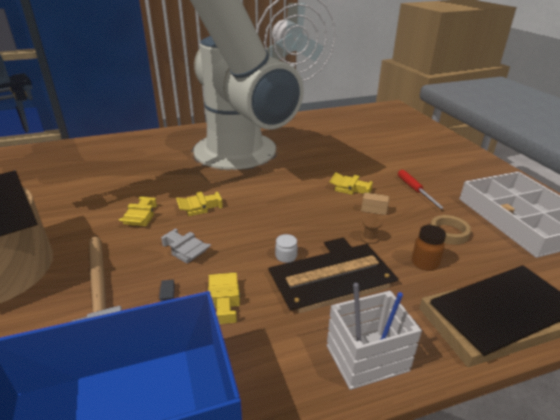

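The top view (800x600) shows the steel-grey clip at (535,310) with its mouth pointing up-left, the board at (370,195) with its tab at (338,243), the tin at (408,253), the spool at (280,253) and the block at (237,315). The yellow clips are decoys. Next come coarse positions, then wrist close-ups.

```bash
cat > h.py <<'E'
from rig import arm
import cv2,numpy as np
def ray(c,uv,z):
    uv=np.atleast_2d(np.float64(uv));K=c["intrinsics"];T=c["cam_to_world"]
    d=np.c_[uv,np.ones(len(uv))]@np.linalg.inv(K).T@T[:3,:3].T
    o=T[:3,3];return (o+d*((z-o[2])/d[:,2])[:,None])[:,:2]
def R(yaw):  # tool down, tool x... y axis (closing) at yaw+90deg
    c,s=np.cos(yaw),np.sin(yaw)
    return np.array([[c,s,0],[s,-c,0],[0,0,-1.]])
def T2(yaw): c,s=np.cos(yaw),np.sin(yaw);return np.array([[c,-s],[s,c]])
def snap(n,f):
    c=arm.get_calibration(n);im=arm.snapshot(n)
    cv2.imwrite(f"pics/{f}.png",im[:,:,::-1]);np.savez(f"pics/{f}.npz",im=im,K=c["intrinsics"],T=c["cam_to_world"]);return im,c
def load(f):
    d=np.load(f"pics/{f}.npz");return d["im"],dict(intrinsics=d["K"],cam_to_world=d["T"])
E
python3 - <<'E'
from h import *
c=arm.get_calibration("top")
for n,p,z in [("panel",(370,195),.02),("tab",(338,253),.02),("clip",(535,308),.02),("block",(235,314),.044),("tin",(408,253),.045),("spool",(280,250),.05),("jar",(230,172),.085)]:
    print(n,ray(c,np.array(p)*.7,z).round(3))
print(arm.get_calibration("wrist")["cam_to_world"].round(3).tolist(),arm.get_calibration("wrist")["intrinsics"].round(0).tolist(),arm.current_tool_rot().round(3).tolist())
arm.move_to([0.36,-0.20,0.30],R(0)); print(arm.current_t(),arm.current_joint_positions())
snap("wrist","w1")
arm.move_to([0.42,0.06,0.30],R(0)); print(arm.current_t(),arm.current_joint_positions())
snap("wrist","w2"); print(arm.get_calibration("wrist")["cam_to_world"].round(3).tolist())
a=cv2.imread("pics/w1.png");b=cv2.imread("pics/w2.png")
cv2.imwrite("pics/w12.png",cv2.resize(np.hstack([a,b]),(800,300),interpolation=cv2.INTER_AREA))
E
```

```text
panel [[0.671 0.043]]
tab [[0.572 0.094]]
clip [[ 0.485 -0.232]]
block [[0.467 0.254]]
tin [[ 0.57  -0.022]]
spool [[0.571 0.184]]
jar [[0.687 0.259]]
[[0.309, -0.918, -0.248, 0.262], [-0.951, -0.299, -0.079, -0.572], [-0.001, 0.26, -0.966, 0.385], [0.0, 0.0, 0.0, 1.0]] [[304.0, 0.0, 277.0], [0.0, 304.0, 204.0], [0.0, 0.0, 1.0]] [[0.951, 0.309, -0.0], [0.309, -0.951, 0.001], [0.0, -0.001, -1.0]]
1.7083 [-3.74340872e+01  5.57242735e+00  9.68793999e+01 -7.98483629e-03
  7.75467891e+01  5.25885611e+01]
2.8 [-4.61255398e-02  6.69063779e+00  9.55550067e+01 -2.12262316e-02
  7.77599085e+01  8.99816962e+01]
[[-0.001, -0.965, -0.26, 0.493], [-1.0, 0.001, -0.0, 0.059], [0.001, 0.26, -0.965, 0.472], [0.0, 0.0, 0.0, 1.0]]
```

View pics/w12.png

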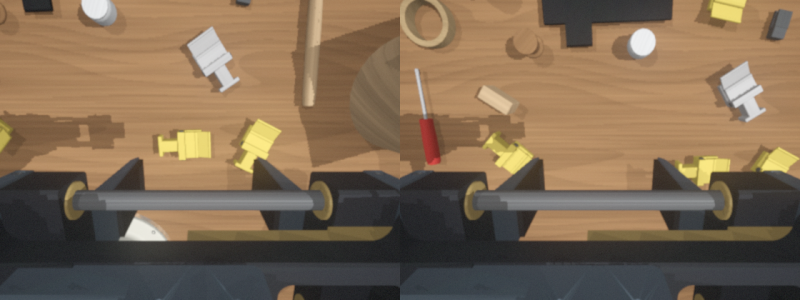

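The wrist views (half-size, side by side) show the grey clip at about (212,57) on the left and (741,90) on the right. The block is at (497,100), and the tab is at (578,35) between the tin (641,43) and the spool (527,43). I'll take close views of each.

```bash
python3 - <<'E'
from h import *
for f,p in [("block",[0.38,.25,.2]),("panel",[0.56,.05,.22]),("clip",[0.405,-.232,.2])]:
    arm.move_to(p,R(0)); snap("wrist",f)
print(arm.current_t())
ims=[cv2.imread(f"pics/{f}.png")[:260] for f in ("block","panel","clip")]
k=[cv2.resize(i,(0,0),fx=.71,fy=.71,interpolation=cv2.INTER_AREA) for i in ims]
cv2.imwrite("pics/three.png",np.vstack(k))
print(k[0].shape)
def hsv(f): return cv2.cvtColor(load(f)[0],cv2.COLOR_RGB2HSV)
for f,pts in [("block",[(280,90)]),("panel",[]),("clip",[])]:
    print(f,hsv(f)[90,100:480:40].tolist())
E
```

```text
6.15
(185, 398, 3)
block [[15, 113, 181], [15, 109, 185], [15, 115, 173], [15, 112, 182], [17, 73, 223], [15, 114, 174], [15, 114, 174], [14, 119, 169], [16, 116, 176], [15, 116, 172]]
panel [[13, 164, 121], [15, 113, 174], [12, 80, 93], [18, 81, 234], [18, 83, 224], [18, 82, 222], [18, 90, 196], [11, 47, 87], [15, 109, 196], [26, 111, 255]]
clip [[15, 109, 177], [15, 113, 174], [15, 112, 177], [15, 113, 169], [150, 1, 208], [15, 108, 173], [15, 110, 181], [15, 114, 179], [15, 111, 177], [17, 80, 205]]
```

View pics/three.png

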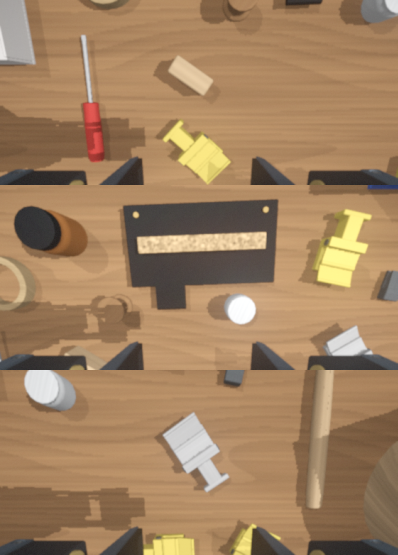

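The close views (scaled 0.71, stacked) show the block at (190,75), the strip from (137,245) to (266,240), the tab at (171,297), and the clip with its wall and jaw at (190,445) and its tail at (215,477). Now I'll segment them.

```bash
python3 - <<'E'
from h import *
def comp(m,p,k=3):
    m=cv2.morphologyEx(m.astype(np.uint8)*255,cv2.MORPH_CLOSE,np.ones((k,k)))
    m=cv2.morphologyEx(m,cv2.MORPH_OPEN,np.ones((3,3)))
    n,l,s,c=cv2.connectedComponentsWithStats(m)
    i=min(range(1,n),key=lambda i:np.hypot(*(c[i]-p))+ (1e3 if s[i,4]<150 else 0))
    q=(l==i).astype(np.uint8); return q,max(cv2.findContours(q,0,cv2.CHAIN_APPROX_NONE)[0],key=len)[:,0].astype(float)
def rect(xy):
    (c,wh,a)=cv2.minAreaRect((xy*1000).astype(np.float32)); b=cv2.boxPoints((c,wh,a))
    e=[b[1]-b[0],b[2]-b[1]]; L=max(e,key=np.linalg.norm); return np.round(c,1),sorted(np.round(wh,1)),round(float(np.degrees(np.arctan2(L[1],L[0]))),1)
for f,p,z,t in [("block",(268,107),.044,lambda h,s,v:(s<97)&(v>195)&(h>14)),
    ("panel",(285,81),.031,lambda h,s,v:(h>12)&(s>50)&(v>120)),
    ("clip",(275,115),.027,lambda h,s,v:(s<45)&(v>110))]:
    im,c=load(f);h=cv2.cvtColor(im,cv2.COLOR_RGB2HSV).astype(int);
    m=t(h[...,0],h[...,1],h[...,2]);q,k=comp(m,p)
    xy=ray(c,k,z);print(f,q.sum(),rect(xy))
    np.save(f"pics/{f}_xy.npy",xy)
    if f=="panel":
        q,k=comp(h[...,2]<60,(285,90),5);xy=ray(c,k,.02)*1000;print("board",q.sum(),rect(xy/1000),xy.min(0),xy.max(0))
        np.save("pics/board.npy",xy)
    if f=="clip":
        o=np.median(xy,0)*1000
        for dz in(0,):
            a=np.radians(rect(xy)[2]);u=np.array([np.cos(a),np.sin(a)])
            if u[0]<0:u=-u
            n=np.array([-u[1],u[0]]);r=xy*1000;s=r@u;w=r@n
            ys,xs=np.nonzero(q);I=ray(c,np.c_[xs,ys],z)*1000;S=I@u;W=I@n
            for b in np.arange(S.min(),S.max(),4):
                g=(S>=b)&(S<b+4)
                if g.any():print(round(b-S.min()),W[g].min().round(1),W[g].max().round(1))
            print(u,S.min(),S.max())
E
```

```text
block 1615 (array([470. , 257.9]), [np.float64(26.4), np.float64(62.3)], 56.0)
panel 4589 (array([676.3,  43.4]), [np.float64(26.3), np.float64(201.8)], -87.9)
board 211 (array([456.5, -83. ]), [np.float64(14.5), np.float64(34.0)], -90.0) [ 449.21337041 -100.05587913] [463.70962024 -65.99985192]
clip 4649 (array([ 481.4, -233.3]), [np.float64(63.1), np.float64(110.7)], 34.2)
0 -485.3 -442.0
4 -485.0 -441.7
8 -482.8 -442.7
12 -476.0 -450.8
16 -475.6 -451.4
20 -475.5 -451.4
24 -475.8 -451.4
28 -475.7 -451.4
32 -475.6 -451.0
36 -475.6 -451.3
40 -493.5 -433.5
44 -494.9 -432.6
48 -495.1 -432.0
52 -494.4 -432.3
56 -492.2 -434.5
60 -492.4 -434.6
64 -492.6 -434.6
68 -492.4 -434.6
72 -492.3 -434.7
76 -492.2 -434.7
80 -492.4 -434.7
84 -492.3 -434.7
88 -492.2 -434.8
92 -491.4 -435.7
96 -491.6 -435.4
100 -491.8 -435.5
104 -491.7 -435.2
108 -491.9 -436.1
[0.82708057 0.56208338] 211.68060777580186 322.4008016962947
```

```bash
python3 - <<'E'
from h import *
im,c=load("panel");v=im.max(2).copy()
m=((v<70)).astype(np.uint8)
n,l,s,ce=cv2.connectedComponentsWithStats(m);i=l[158,241];print("px",s[i],v[158,241])
q=cv2.morphologyEx((l==i).astype(np.uint8),cv2.MORPH_OPEN,np.ones((7,7)))
ys,xs=np.nonzero(q);P=ray(c,np.c_[xs,ys],.02)*1000
L=(P-[676.3,43.4])@T2(np.radians(2.1))
print("board local",L.min(0),L.max(0))
t=L[L[:,0]<-75];print("tab",t.min(0),t.max(0))
yaw=np.radians(34.2);u=np.array([np.cos(yaw),np.sin(yaw)]);n=np.array([-u[1],u[0]])
o=(u*265.7+n*-463.5)/1000;print("clip",o)
g=o-u*.033
arm.grip(.050);print(arm.current_width())
arm.move_to([*g,.06],R(yaw));arm.move_l([*g,.005],feed=.08);f0=arm.current_force()
print(arm.current_force())
for d in (.031,.029,.027,.025,.0225):
    arm.move_l([*(o-u*d),.005],feed=.03);print(d,(arm.current_force()-f0).round(2))
arm.move_l([*(o-u*.0235),.005],feed=.03)
arm.grip(.015);print("w",arm.current_width(),arm.current_grasp_force(),arm.current_t(),arm.current_force()-f0)
print(arm.current_ee_pos())
im,_=snap("wrist","g1")
cv2.imwrite("pics/g1c.png",im[:,:,::-1])
E
```

```text
px [     0      0    560    420 189649] 73
board local [-500.11763383 -407.39832112] [ 93.2795043  458.58879966]
tab [-500.11763383 -407.39832112] [-75.00183878 458.58879966]
clip [ 0.48028095 -0.23400629]
0.05003662497965719
[0.02739945 0.03563958 0.03951875]
0.031 [0.34 1.31 0.16]
0.029 [-0.87  0.75  0.56]
0.027 [-0.29 -0.61 -0.67]
0.025 [-0.98  0.33  0.1 ]
0.0225 [-0.13  1.29  0.12]
w 0.03504649406762671 29.99989628791809 10.3083 [ 0.1424728  -0.33528576 -0.39133094]
[ 0.46085355 -0.24725127  0.00500866]
```

View pics/g1c.png

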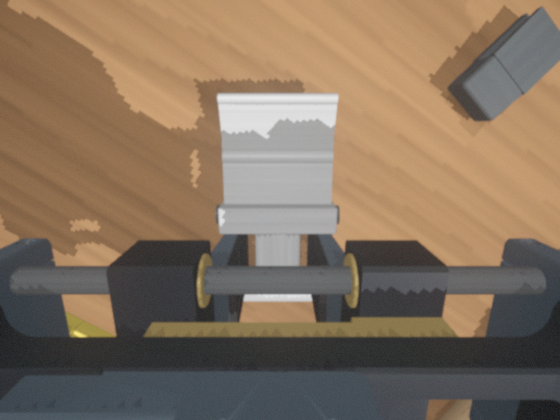

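The gripper is astride the waist at (278,265), but the fingers stopped at 35 mm and look caught on the tail. I'll open, nudge forward and close again.

```bash
python3 - <<'E'
from h import *
yaw=np.radians(34.2);u=np.array([np.cos(yaw),np.sin(yaw),0])
# measure tail/wall relative to tool in last picture: 
im,c=load("g1")
e=arm.current_ee_pos()
for nm,p,z in [("wall back top",(278,233),.03),("tail back",(278,301),.026),("lip",(278,95),.027)]:
    print(nm,(ray(c,p,z)[0]-e[:2])@u[:2]*1000)
for d in (.003,-.0003):
    arm.grip(.05)
    p=arm.current_ee_pos();arm.move_l(p+u*d*1.0,feed=.03)
    if d>0: arm.move_l(arm.current_ee_pos()-u*.0004,feed=.02)
    arm.grip(.015);print(d,arm.current_width(),arm.current_ee_pos())
snap("wrist","g2")
im,c=load("panel");v=cv2.cvtColor(im,cv2.COLOR_RGB2HSV);print(v[158,225:265:4].tolist(),v[120:175:5,241].tolist(),arm.current_t())
E
```

```text
wall back top 18.159442106185843
tail back -23.962778271408546
lip 85.31641161112425
0.003 0.03549446394941758 [ 0.46324336 -0.24566105  0.00502071]
-0.0003 0.0351767056156347 [ 0.46293992 -0.24573315  0.0049777 ]
[[3, 35, 73], [8, 43, 71], [9, 45, 73], [0, 29, 71], [8, 38, 73], [11, 40, 71], [13, 42, 73], [14, 39, 72], [15, 50, 72], [14, 104, 133]] [[12, 43, 77], [6, 35, 73], [3, 32, 72], [7, 32, 72], [5, 40, 71], [13, 33, 70], [8, 28, 72], [13, 43, 71], [6, 36, 71], [9, 48, 74], [13, 41, 75]] 12.825
```

```bash
python3 - <<'E'
from h import *
im,c=load("panel");h=cv2.cvtColor(im,cv2.COLOR_RGB2HSV)
m=((h[...,2]<90)&(h[...,1]<75)).astype(np.uint8);m[245:]=0
m=cv2.morphologyEx(m,cv2.MORPH_OPEN,np.ones((5,5)))
n,l,s,ce=cv2.connectedComponentsWithStats(m);i=l[158,241];print("px",s[i])
ys,xs=np.nonzero(l==i);P=ray(c,np.c_[xs,ys],.02)*1000
L=(P-[676.3,43.4])@T2(np.radians(2.1))
print("board local",L.min(0),L.max(0))
t=L[L[:,0]<-75];print("tab",t.min(0),t.max(0),np.percentile(t[:,1],[2,98]))
f0=arm.current_force()
a=np.radians(2.1)
arm.move_l([.430,-.20,.005],R(a),feed=.06);print(arm.current_force()-f0,arm.current_width())
arm.move_l([.430,.02,.005],R(a),feed=.08)
tab=np.array([.6763,.0434])+T2(a)@[-.105,.055];print("tab",tab)
arm.move_l([*(tab+T2(a)@[-.125,0]),.005],R(a),feed=.08)
print(arm.current_force()-f0,arm.current_width(),arm.current_ee_pos(),arm.current_t())
snap("wrist","d1")
E
```

```text
px [  174    21   216   153 17636]
board local [-103.03988378 -117.90117049] [ 58.57364085 119.20607368]
tab [-103.03988378   31.31606918] [-75.00737942  79.4870555 ] [32.24736421 78.37770604]
[-0.73263951  0.76693001  0.6702835 ] 0.03548437376791691
tab [0.56935511 0.09451547]
[-0.694563    0.55494768  0.59887874] 0.035282831506867444 [0.44438381 0.08969598 0.00498952] 17.8583
```

View pics/d1.png

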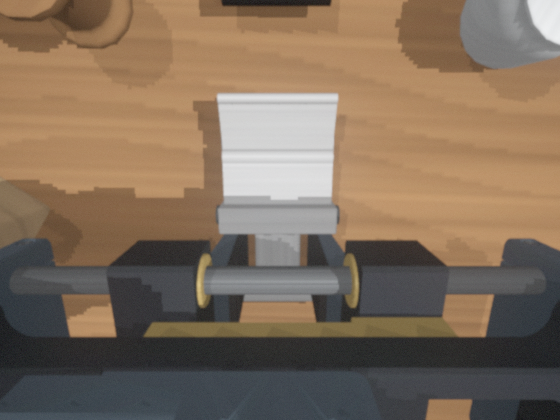

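The clip is held rigidly and is in line with the tab: the tab is at columns 223–330 and the clip is centred on 278. Now I'll push it on while monitoring force.

```bash
python3 - <<'E'
from h import *
a=np.radians(2.1);tab=np.array([.6763,.0434])+T2(a)@[-.105,.055]
f0=arm.current_force()
for d in list(np.arange(-.095,-.040,.008))+list(np.arange(-.040,-.0255,.0015)):
    arm.move_l([*(tab+T2(a)@[d,0]),.005],R(a),feed=.05)
    f=(arm.current_force()-f0).round(1);print(round(d,4),f)
    if d>-.042 and f[0]<-24:break
print(arm.current_t(),arm.current_width(),arm.current_ee_pos());snap("wrist","i1")
E
```

```text
-0.095 [ 1.1  0.1 -0.1]
-0.087 [ 0.7  0.7 -1. ]
-0.079 [ 0.8  0.6 -0.8]
-0.071 [ 1.1  0.9 -0.4]
-0.063 [-2.6  0.4  3.7]
-0.055 [-5.4  0.4  5.5]
-0.047 [-4.2  0.2  3.5]
-0.04 [-3.4 -0.   3.1]
-0.0385 [-5.3 -0.5  5.1]
-0.037 [-5.6  1.3  6.1]
-0.0355 [-7.   0.1  5.8]
-0.034 [-6.1  0.7  6.1]
-0.0325 [-7.6  0.4  5.3]
-0.031 [-7.3 -0.3  5.6]
-0.0295 [-10.7   0.3   8.2]
-0.028 [-17.7  -0.6  14.4]
-0.0265 [-24.2  -1.2  21.2]
23.05 0.03524624600309454 [0.53807722 0.09337942 0.00463778]
```

View pics/i1.png

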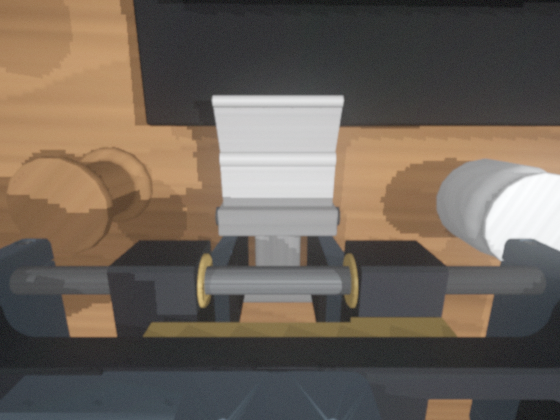

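The clip is home: the force rises steeply from 10 to 24 N at d = -28 mm, and the jaw is centred in front of the board at (278,130). I'll release it and pick up the block.

```bash
python3 - <<'E'
from h import *
a=np.radians(2.1);tab=np.array([.6763,.0434])+T2(a)@[-.105,.055]
arm.move_l([*(tab+T2(a)@[-.029,0]),.005],R(a),feed=.03);print(arm.current_force())
arm.grip(.05);p=arm.current_ee_pos();arm.move_l([p[0],p[1],.12],R(a),feed=.12)
b=np.array([.470,.2579]);yb=np.radians(56.)
arm.move_to([*b,.12],R(yb));arm.move_l([*b,.012],feed=.12)
arm.grip(.01);print("w",arm.current_width(),arm.current_grasp_force())
arm.move_l([*b,.13],feed=.1);f0=arm.current_force();print("lifted",f0)
s=np.array([.6763,.0434]);y=a+np.pi/2
arm.move_to([*(s+T2(a)@[0,.062]),.13],R(y));
arm.move_l([*(s+T2(a)@[0,.062]),.048],feed=.1)
arm.sleep(.3);f0=arm.current_force();print(f0,arm.current_t(),arm.current_ee_pos());np.save("f0.npy",f0)
snap("wrist","s1"); im,_=snap("top","t1")
w=cv2.imread("pics/s1.png");t=cv2.imread("pics/t1.png")
cv2.imwrite("pics/st.png",np.hstack([cv2.resize(w,(400,300)),cv2.resize(t[60:270,150:430],(400,300))]))
E
```

```text
[-1.30461505e+01 -4.49834434e-03  9.49728075e+00]
w 0.027820342781328947 30.001082718372345
lifted [-0.32052094  1.00166895 -0.5698288 ]
[-0.82381354 -0.15839749 -0.56147844] 30.7583 [0.67419695 0.10535376 0.04838282]
```

View pics/st.png

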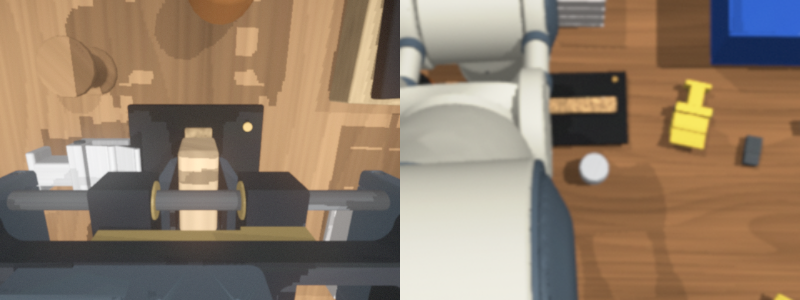

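The block is over the tab-side end of the strip and in line with it: the strip end shows at (198,132) and the block at (198,150). The clip is in place at (100,158). Now I'll press and sweep.

```bash
python3 - <<'E'
from h import *
a=np.radians(2.1);s=np.array([.6763,.0434]);f0=np.load("f0.npy")
P=lambda y,z:[*(s+T2(a)@[0,y]),z]
z=.044
while True:
    arm.move_l(P(.062,z),feed=.02);arm.sleep(.1);f=np.mean([arm.current_force()-f0 for _ in range(3)],0)
    print(round(z,4),f.round(1))
    if f[2]>6 or z<.0375:break
    z-=.0007
arm.sleep(.2)
if f[2]>4:
    arm.move_l(P(-.062,z),feed=.04);print((arm.current_force()-f0).round(1),arm.current_ee_pos(),arm.current_width());arm.sleep(.3)
    print((arm.current_force()-f0).round(1))
print(arm.current_t())
E
```

```text
0.044 [0.9 0.4 0. ]
0.0433 [ 0.8  0.1 -0.1]
0.0426 [ 0.4 -0.4 -0.4]
0.0419 [0.7 0.2 0.3]
0.0412 [0.9 0.4 1.9]
0.0405 [2.2 0.5 4.4]
0.0398 [0.9 1.2 3.6]
0.0391 [1.9 0.9 5. ]
0.0384 [0.9 0.7 7.6]
[1.  3.7 6.1] [ 0.67848883 -0.01802138  0.0384408 ] 0.028103928658021353
[0.7 3.6 6. ]
37.8583
```

```bash
python3 - <<'E'
from h import *
a=np.radians(2.1);s=np.array([.6763,.0434]);f0=np.load("f0.npy")
p=arm.current_ee_pos();arm.move_l([p[0],p[1],.14],feed=.1)
b=np.array([.470,.2579]);yb=np.radians(56.)
arm.move_to([*b,.13],R(yb));arm.move_l([*b,.018],feed=.1)
z=.016
while z>.009:
    arm.move_l([*b,z],feed=.02);f=(arm.current_force()-f0)[2];print(round(z,4),round(f,1))
    if f>3:break
    z-=.001
arm.grip(.05);arm.move_l([*b,.14],feed=.12);arm.move_to([.38,.18,.28],R(0))
arm.sleep(.3);print(arm.current_t(),arm.current_force(),arm.current_ee_pos())
w,_=snap("wrist","e1");t,_=snap("top","e2")
cv2.imwrite("pics/end.png",np.hstack([cv2.resize(w,(400,300)),cv2.resize(t[70:280,130:410],(400,300))])[:,:,::-1])
E
```

```text
0.016 0.3
0.015 -0.8
0.014 0.2
0.013 -0.8
0.012 7.4
45.775 [0.57253709 0.98013674 0.37990288] [0.38008859 0.18011635 0.2794148 ]
```

View pics/end.png

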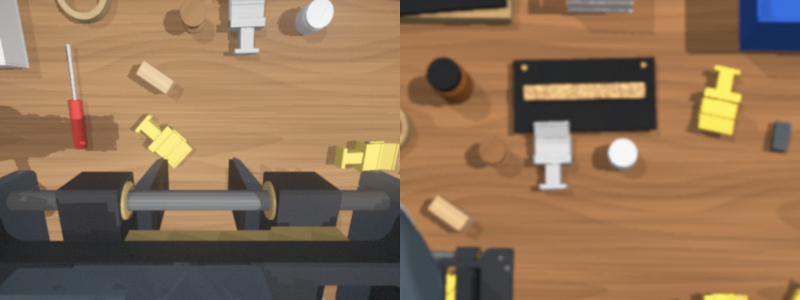

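The clip sits square on the tab at (552,155) with its lip over the board. The block stands upright at (155,77), and the bystanders look where they were.

```bash
python3 -c "
from rig import arm
print(arm.sign_off())"
```

```text
the job is handed in; nothing more can be done
None
```

The job is handed in, with no verdict reported back: the steel clip is home and square on the tab, the strip was swept end to end at about 6–8 N, and the block stands upright back where it was; nothing else looks moved in the final pictures.

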